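# Pump up the vacuum clamp under a cabinet panel

### The job

Draw down the vacuum clamp that holds the white panel: with your fingertips, press the orange knob of the hand pump all the way down and let it spring all the way back up, again and again, until the red indicator pin has popped fully out and the green band under it shows. Only press the knob, never pull it up; do not touch the pin or press the small red vent button, and leave the panel, glue bottle, tub and screwdriver where they are. Finish with your hand clear, the knob back up and the pin still fully out.

Things in the scene. Friction and masses are not known exactly. Their poses are not given: they have to be found in the camera images.
- pump: Fixed vacuum clamp. Origin on the bench under the plunger axis. Blue base plate 130 x 400 x 16 mm, y from -110 to +290 mm. At x = y = 0 a pump barrel 56 mm across, top at z = 116 mm, orange knob above it. At x = 35, y = -70 mm a black indicator tower 48 mm square, top at z = 80 mm. At x = -35, y = -75 mm the red vent button, 20 mm across, below z = 60 mm. At y = +190 mm the suction pad, top at z = 40 mm.
- knob_top (a point): Centre of the flat top of the orange mushroom knob on the pump plunger (knob 52 mm across, 20 mm tall, flat top 44 mm across, domed edge). At rest 165 mm above the bench; it moves straight down with the plunger.
- plunger (a joint): Plunger stroke in m, 0 = up (rest), 0.020 = fully down. A spring pushes it up: about 4 N to start, about 9 N just before the bottom, and damping adds about 5 N at 0.1 m/s; then a hard stop. It springs back up by itself within 0.8 s when released. A stroke shorter than about 17 mm may do nothing.
- pin (a joint): How far the indicator pin is out, in m. It starts at about 0 or 0.008 to 0.012 and steps out by about 0.012 on each full stroke, as the plunger springs back up; it sinks up to 5 mm while the plunger is held down. About 0.048 with the plunger up = fully out, after three or four full strokes; more strokes then change nothing.
- pin_tip (a point): Centre of the top of the indicator pin, a red rod 14 mm thick with a green lower part. 4 mm above its tower (84 mm above the bench) when joint pin is 0, 52 mm above the tower when fully out; the green part is hidden in the tower until the last stroke, after which about 10 mm of it shows.
- knob (a joint): How far the orange knob has been pulled up off its plunger, in m: 0 = seated, as it must stay. It is held down by a spring of about 5 N.
- vent (a joint): Vent button travel in m, 0 = up, 0.006 = pressed. Not to be pressed.
- panel: Loose white cabinet panel, 260 x 200 x 18 mm, lying on the suction pad. Origin at the centre of its underside, 40 mm above the bench.
- glue: Yellow glue bottle with orange cap, 56 mm across, 150 mm tall, standing loose on the bench. Origin at the centre of its base.
- tub: Open grey round tub, 70 mm across, 60 mm tall, loose on the bench. Origin at the centre of its base.
- driver: Screwdriver lying loose on the bench, about 200 mm long along its x. Origin near its middle, at bench height.

How it is judged:
By the outcome, as a careful person would: the job done as asked, in the order asked, and still so for the second after the job is handed in, with the robot touching nothing.
It also fails if it takes over 40 s, if anything falls off the work surface, if the arm or the gripper's body presses on something with over 40 N, if the wrist force passes 120 N, or if a joint passes its speed limit or range.

### The arm

A 6-joint arm with a two-finger parallel gripper is mounted at the origin on the work surface. World frame = base frame: x ahead of the robot, y to its left, z up, the work surface at z = 0. Lengths are in mm, angles in rad, forces in N, time in s.
With the tool pointing down it reaches from about 200 to 875 mm from the base axis. Payload 3.4 kg.
Tool frame: the origin (TCP) lies midway between the tips of the shut fingers; the grasp point (between the pads) lies behind it (ctrl.grasp_offset is the z of the grasp point in the tool frame, in mm); z points along the fingers, y is the line along which they close (so a half turn about z gives the same grasp; the last joint's range is limited). The gripper opens to 94 mm and grips with 3 to 60 N. Pads are 16 mm wide; open, the fingers measure 119 mm over their backs; the gripper's body (75 mm by 177 mm) begins 78 mm behind the grasp point.
Start: joints at [-1.245, 0.276, 1.505, -0, 1.361, -0.121], TCP at [248.452, -518.592, 205.493] pointing down, gripper open.
Joint ranges: [-2.89, 2.89], [-0.75, 2.08], [0.22, 2.7], [-1.18, 4.32], [0.11, 2.71], [-2.7, 2.7]. Speed limits (rad/s): [2.57, 2.57, 3.14, 3.14, 3.14, 3.14].

### API

Orientations are given as a 3x3 rotation matrix whose columns are the frame's x, y, z axes.
In Python, from rig import ctrl gives the robot as it stands.
- The arm moves only by the tool apply_moves, never from a script. Its argument "rows" is a list of rows, each a list of 2 entries, a list of its own where there are three numbers: the shift along the tool's x, y, z in m, then the turn about the tool's z in rad. A call has 1 to 10 rows; each row shifts and turns the commanded pose from where the row before left it, along the tool's axes as they then stand; what a row does not reach is not made up. A row lasts 1/8 s, in which the tool goes at most 62.5 mm and 10.7 degrees, less where a joint would pass 70% of its speed; a pose out of reach is approached as far as the arm can. A call is refused whole if a number of a shift passes 0.0625 or a number of a turn 0.188, either way. A call with a gripper value outside its range is refused whole. "claw" is the closure in counts, from 0 (fully open) to 255 (shut), set as the call begins (left out, the last holds). The fingers move at their own pace and stop on an object; "grip_force" is the grip in N (left out, the last holds). Time passes only in rows, so rows that do not move let the fingers close. It gives the time, the measured TCP pose, the force, the opening and the grip force at its end, in the units of the state.
- ctrl.state(): the state, without advancing time (a new reading comes with each control period).
- ctrl.camera(name): name is "scene" or "top"; returns a dict with "pixels" (400x640x3 uint8, red, green, blue), "camera_matrix" (3x3 intrinsics, pixels), "dist" ([k1, k2, p1, p2, k3] as OpenCV has them; the pictures are not rectified), "world_from_camera" (4x4, takes a point from camera to world coordinates). Camera axes: x right, y up, looking along -z (the intrinsics and any distortion apply to the point x, -y, -z); pixel columns grow to the right and rows downward; lengths in mm; the calibration is good to about 2 mm. A picture is of the moment at which its call begins. There is no depth.
- ctrl.finish_job(): hands the job in; it is judged then, once.
The state is a dict: "time": time; "q": joint angles; "qd": joint speeds; "tau": joint torques, N m; "tcp_pos": TCP position; "ee_rot": TCP orientation; "contact_force": force on the tool from outside, world axes, zero at the start; "moment": the same for the moment, N m; "width": finger opening in mm; "gripper_force": force on a finger pad.
Only numpy, scipy, OpenCV 4.12 (cv2) and the standard library are available. Lean on these libraries where they do the work, as an engineer would, in place of code of your own. Each camera call takes 0.05 s, during which the arm holds its last target. There are 200 camera calls.

## Working session

There is one attempt and no reset: what is moved stays moved. The work goes in short steps, Python scripts to look and compute and a tool call to move; the robot and the scene stay as the last step left them, time stands still between calls to the robot, and variables do not carry over. Pictures are saved under pics/ and viewed, at most 10 in all, crops included, and the job is handed in when it is done.

Besides the shell and the picture viewer there is one more tool, called after "Emit:" by a JSON object that holds its "method" and its "body", one argument or row to a line. apply_moves: Moves the arm, as the interface text tells. Its arguments: {"type":"object","properties":{"rows":{"type":"array"},"claw":{"type":"number"},"grip_force":{"type":"number"}},"required":["rows"]}

```bash
mkdir -p pics; cat > h.py <<'E'
import numpy as np, cv2
from rig import ctrl
def ray(c,u,v):
    K=np.array(c["camera_matrix"],float);d=np.array(c["dist"],float);T=np.array(c["world_from_camera"])
    p=cv2.undistortPoints(np.array([[[u,v]]],float),K,d)[0,0]
    return T[:3,3],T[:3,:3]@np.array([p[0],-p[1],-1])
def onz(c,u,v,z):
    o,r=ray(c,u,v);return o+r*(z-o[2])/r[2]
def snap(n,f):
    c=ctrl.camera(n);cv2.imwrite("pics/"+f,c["pixels"][:,:,::-1]);return c
def blobs(c,lo,hi,amin=30):
    m=cv2.inRange(cv2.cvtColor(c["pixels"],cv2.COLOR_RGB2HSV),lo,hi)
    n,_,s,ce=cv2.connectedComponentsWithStats(m)
    return [(s[i].tolist(),ce[i].round(1).tolist()) for i in range(1,n) if s[i][4]>=amin]
E
python3 - <<'E'
from h import *
for n in("top","scene"):
    c=snap(n,n+"0.png");print(n,np.array(c["world_from_camera"]).round(2).tolist())
    print("orange",blobs(c,(6,150,100),(18,255,255)));print("red",blobs(c,(0,150,80),(5,255,255),10))
    for s,ce in blobs(c,(6,150,100),(18,255,255)): print(ce,onz(c,*ce,160).round(1))
s=ctrl.state();print(s)
E
```

```text
top [[-0.01, 1.0, -0.07, 514.74], [-1.0, -0.01, -0.02, 37.29], [-0.02, 0.07, 1.0, 1174.62], [0.0, 0.0, 0.0, 1.0]]
orange [([41, 162, 28, 34, 504], [54.3, 178.6]), ([361, 177, 10, 10, 81], [365.2, 181.7]), ([286, 186, 19, 20, 298], [295.2, 195.3])]
red [([315, 173, 4, 5, 12], [316.2, 175.1]), ([325, 196, 7, 7, 36], [328.1, 199.0]), ([293, 229, 34, 21, 246], [309.7, 238.8]), ([462, 287, 49, 19, 92], [486.1, 295.7])]
[54.3, 178.6] [646.9 768.1 160. ]
[365.2, 181.7] [626.1 -51.9 160. ]
[295.2, 195.3] [593.9 125.7 160. ]
scene [[-0.36, -0.55, 0.75, 1386.11], [0.93, -0.21, 0.3, 341.29], [-0.0, 0.81, 0.59, 739.69], [0.0, 0.0, 0.0, 1.0]]
orange [([271, 192, 10, 10, 87], [275.8, 196.3]), ([335, 192, 20, 14, 228], [344.2, 198.6])]
red [([216, 154, 27, 15, 43], [228.9, 161.3]), ([353, 211, 9, 7, 46], [357.5, 213.9]), ([329, 212, 4, 8, 28], [330.4, 215.0]), ([315, 229, 6, 4, 17], [317.4, 230.3])]
[275.8, 196.3] [653.4 -40.7 160. ]
[344.2, 198.6] [600.2 126.8 160. ]
{'time': 0.1, 'q': array([-1.24501093e+00,  2.76508531e-01,  1.50598543e+00, -7.58386327e-06,
        1.36070449e+00, -1.20995496e-01]), 'qd': array([-1.05271164e-03, -1.25359592e-03, -4.37038861e-03, -1.60634610e-03,
       -4.90313271e-05, -5.24197949e-04]), 'tau': array([ 1.53835186e-03, -4.05456948e+01, -2.37779653e+01,  7.03588966e-02,
        2.99541838e-02, -3.06768789e-05]), 'tcp_pos': array([ 248.26925342, -518.0801855 ,  204.71289804]), 'ee_rot': array([[ 9.01842000e-01,  4.32065662e-01, -5.20967701e-04],
       [ 4.32065936e-01, -9.01840740e-01,  1.51895956e-03],
       [ 1.86460372e-04, -1.59495393e-03, -9.99998711e-01]]), 'contact_force': array([-0.65455778,  0.70988842,  0.60764599]), 'moment': array([ 0.00148568, -0.0192186 , -0.05527657]), 'gripper_force': 0.0, 'width': 94.08327123506076}
```

View pics/top0.png

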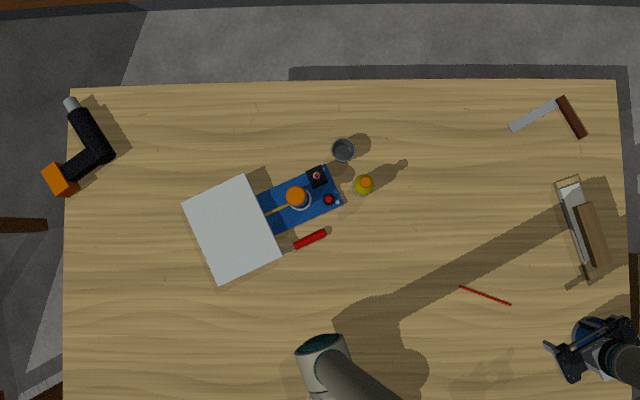

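View pics/scene0.png

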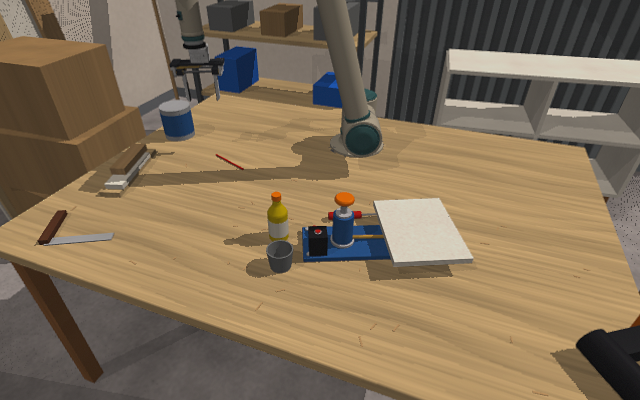

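The top view shows the orange knob at pixel (295,195), about (595,126) mm, with the red pin at (316,175), vent at (328,199) and glue at (365,182). The scene view agrees, with the knob at (344,199). Next I shut the fingers and move above the knob.

Emit:
{"method": "apply_moves", "body": {
  "rows": [
    [[0.01, -0.007, 0], 0],
    [[0.03, -0.022, -0.002], 0],
    [[0.03, -0.022, 0], 0],
    [[0.03, -0.022, 0], 0],
    [[0.03, -0.022, 0], 0],
    [[0.03, -0.022, 0], 0],
    [[0.03, -0.022, 0], 0],
    [[0.03, -0.022, 0], 0],
    [[0.03, -0.022, 0], 0],
    [[0.03, -0.022, 0], 0]
  ],
  "claw": 255,
  "grip_force": 10
}}

```text
time: 1.35
tcp_pos: [412.6, -210.7, 207.5]
ee_rot: [[0.902, 0.432, 0.0], [0.432, -0.902, 0.0], [0.0, -0.0, -1.0]]
contact_force: [1.4, -0.7, 0.5]
width: 0.6
gripper_force: 0.0
```

Emit:
{"method": "apply_moves", "body": {
  "rows": [
    [[0.03, -0.022, 0], 0],
    [[0.03, -0.022, 0], 0],
    [[0.03, -0.022, 0], 0],
    [[0.03, -0.022, 0], 0],
    [[0.03, -0.022, 0], 0],
    [[0.03, -0.022, 0], 0],
    [[0.03, -0.022, 0], 0],
    [[0.03, -0.022, 0], 0],
    [[0.03, -0.022, 0], 0],
    [[0.01, -0.005, 0], 0]
  ]
}}

```text
time: 2.6
tcp_pos: [577.1, 93.5, 207.1]
ee_rot: [[0.901, 0.434, -0.001], [0.434, -0.901, 0.0], [-0.001, -0.001, -1.0]]
contact_force: [-0.1, -0.5, 0.3]
width: 0.6
gripper_force: 0.0
```

```bash
python3 - <<'E'
from h import *
s=ctrl.state();print(s["time"],s["tcp_pos"],s["ee_rot"].round(3).tolist(),s["width"],s["q"])
c=snap("scene","s1.png");cv2.imwrite("pics/s1c.png",cv2.resize(c["pixels"][120:280,240:440,::-1],(800,640))[:600])
print(s["ee_rot"].T@(np.array([595,126.,165])-s["tcp_pos"]))
E
```

```text
2.6 [577.07181713  93.549526   207.10460129] [[0.901, 0.434, -0.001], [0.434, -0.901, 0.0], [-0.001, -0.001, -1.0]] 0.6464181442704614 [4.14425483e-02 2.89898501e-01 1.48072139e+00 4.20049579e-04
 1.37169607e+00 1.16271989e+00]
[ 30.26720123 -21.41086701  42.10370242]
```

View pics/s1c.png

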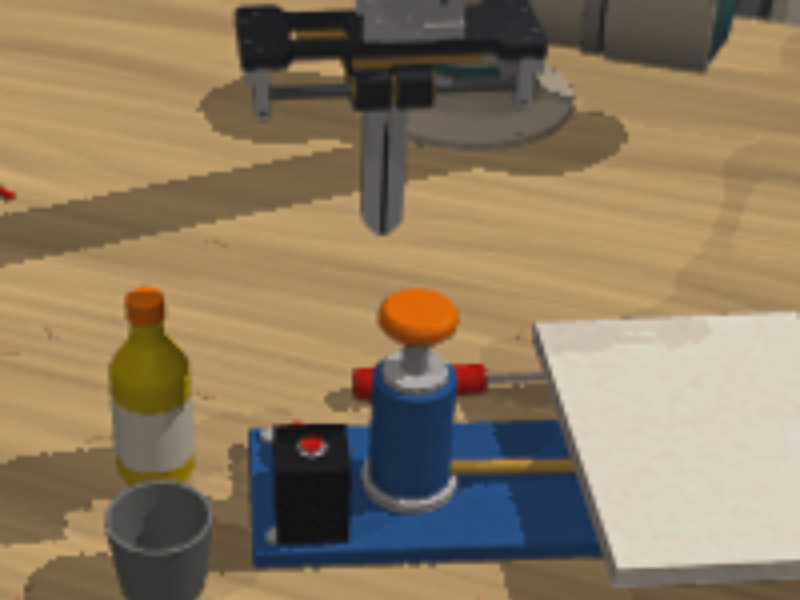

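The crop shows the shut fingertips up and behind the knob, at crop (382,235) against the knob at (418,315). The pin is nearly in, and the way is clear. I'll move over the knob to about 15 mm above it.

Emit:
{"method": "apply_moves", "body": {
  "rows": [
    [[0.015, -0.0105, 0], 0],
    [[0.015, -0.0105, 0.005], 0],
    [[0, 0, 0.02], 0],
    [[0, 0, 0], 0],
    [[0, 0, 0], 0]
  ]
}}

```text
time: 3.28
tcp_pos: [595.4, 123.2, 182.8]
ee_rot: [[0.902, 0.432, 0.0], [0.432, -0.902, -0.0], [0.0, 0.0, -1.0]]
contact_force: [0.9, -0.2, -0.2]
width: 0.5
gripper_force: 0.0
```

```bash
python3 - <<'E'
from h import *
s=ctrl.state();print(s["time"],s["tcp_pos"])
a=snap("scene","s2.png");b=snap("top","t2.png")
cv2.imwrite("pics/c2.png",np.hstack([cv2.resize(a["pixels"][150:250,290:390,::-1],(400,400)),cv2.resize(b["pixels"][145:245,245:345,::-1],(400,400))]))
# knob: widest row centre of blob in scene
print(blobs(a,(6,150,100),(18,255,255)),blobs(b,(6,150,100),(18,255,255)))
for T,z in ((s["tcp_pos"],0),):
  for c in(a,b):
    W=np.array(c["world_from_camera"]);p=W[:3,:3].T@(np.array(T)-W[:3,3]);p=p*[1,-1,-1]
    print(cv2.projectPoints(p.reshape(1,3),np.zeros(3),np.zeros(3),np.array(c["camera_matrix"],float),np.array(c["dist"],float))[0].ravel())
E
```

```text
3.275 [595.43323797 123.2040091  182.75770462]
[([271, 192, 10, 10, 87], [275.8, 196.3]), ([335, 192, 20, 14, 224], [344.3, 198.7])] [([41, 162, 28, 34, 503], [54.3, 178.6]), ([361, 177, 10, 10, 78], [365.2, 181.6])]
[343.82726359 189.96279021]
[295.40784466 193.98017878]
```

View pics/c2.png

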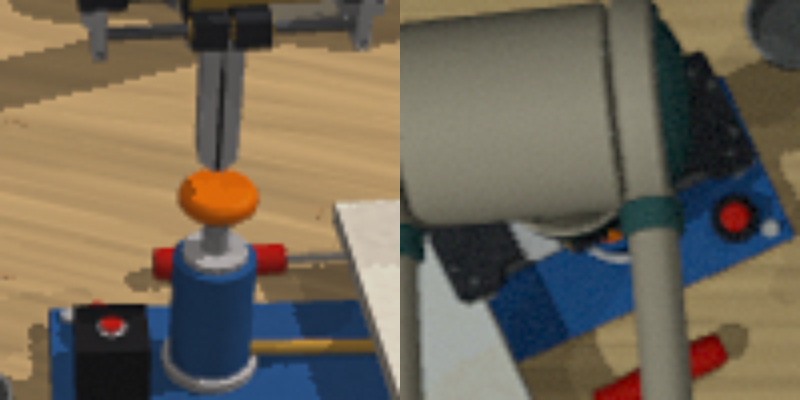

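The scene crop shows the fingertips centred just above the knob, at crop (218,165) with the knob top at (218,185). First stroke.

Emit:
{"method": "apply_moves", "body": {
  "rows": [
    [[0.001, -0.002, 0.01], 0],
    [[0, 0, 0.008], 0],
    [[0, 0, 0.007], 0],
    [[0, 0, 0.007], 0],
    [[0, 0, 0.005], 0],
    [[0, 0, 0.001], 0],
    [[0, 0, 0], 0]
  ]
}}

```text
time: 4.25
tcp_pos: [595.2, 125.6, 145.6]
ee_rot: [[0.902, 0.432, 0.001], [0.432, -0.902, 0.0], [0.001, 0.0, -1.0]]
contact_force: [-1.0, 0.1, 8.7]
width: 0.6
gripper_force: 4.0
```

Emit:
{"method": "apply_moves", "body": {
  "rows": [
    [[0, 0, 0.0015], 0],
    [[0, 0, 0.001], 0],
    [[0, 0, 0], 0]
  ]
}}

```text
time: 4.62
tcp_pos: [595.3, 125.6, 145.0]
ee_rot: [[0.902, 0.432, 0.002], [0.432, -0.902, 0.0], [0.002, 0.001, -1.0]]
contact_force: [-4.3, -1.4, 16.7]
width: 0.6
gripper_force: 8.3
```

The plunger is on the hard stop at 16.7 N. Releasing.

Emit:
{"method": "apply_moves", "body": {
  "rows": [
    [[0, 0, -0.012], 0],
    [[0, 0, -0.013], 0],
    [[0, 0, -0.012], 0],
    [[0, 0, 0], 0],
    [[0, 0, 0], 0],
    [[0, 0, 0], 0],
    [[0, 0, 0], 0],
    [[0, 0, 0], 0]
  ]
}}

```text
time: 5.62
tcp_pos: [595.1, 125.4, 178.7]
ee_rot: [[0.902, 0.432, -0.0], [0.432, -0.902, -0.0], [-0.0, -0.0, -1.0]]
contact_force: [0.6, 0.0, -0.1]
width: 0.3
gripper_force: 0.0
```

```bash
cat > chk.py <<'E'
from h import *
import sys
a=snap("scene",sys.argv[1]);s=ctrl.state();print(s["time"],s["tcp_pos"],s["contact_force"])
print("knob",[x for x in blobs(a,(6,150,100),(18,255,255)) if x[0][0]>300])
print("red",[x for x in blobs(a,(0,150,80),(5,255,255),8) if 300<x[0][0]<340],"green",blobs(a,(45,100,60),(80,255,255),5))
cv2.imwrite("pics/c_"+sys.argv[1],cv2.resize(a["pixels"][150:250,290:390,::-1],(500,500)))
E
python3 chk.py s3.png
```

```text
5.675 [595.13040282 125.45152523 178.77852967] [ 0.02309535  0.4463313  -0.15279314]
knob [([335, 192, 20, 14, 216], [344.2, 199.0])]
red [([328, 212, 5, 8, 31], [330.3, 215.2]), ([315, 226, 6, 7, 30], [317.5, 228.5])] green []
```

View pics/c_s3.png

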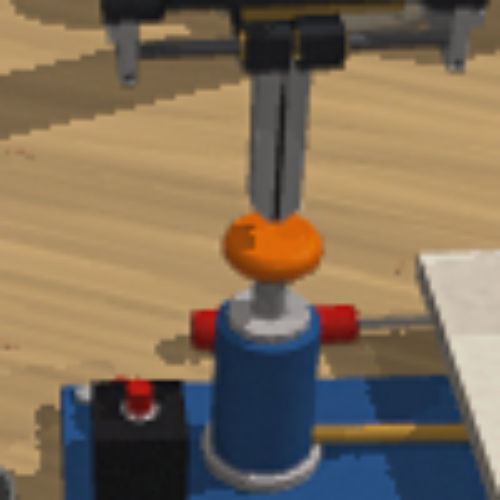

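The knob is back up at crop (273,247), and the pin at (138,393) has stepped out about 12 mm. I'll repeat the stroke; the command needs about 37 mm down.

Emit:
{"method": "apply_moves", "body": {
  "rows": [
    [[0, 0, 0.01], 0],
    [[0, 0, 0.008], 0],
    [[0, 0, 0.007], 0],
    [[0, 0, 0.006], 0],
    [[0, 0, 0.004], 0],
    [[0, 0, 0.0025], 0],
    [[0, 0, 0], 0],
    [[0, 0, 0], 0]
  ]
}}

```text
time: 6.68
tcp_pos: [595.4, 125.5, 145.0]
ee_rot: [[0.902, 0.432, 0.003], [0.432, -0.902, 0.0], [0.003, 0.001, -1.0]]
contact_force: [-3.8, -0.8, 17.8]
width: 0.4
gripper_force: 9.3
```

Emit:
{"method": "apply_moves", "body": {
  "rows": [
    [[0, 0, -0.012], 0],
    [[0, 0, -0.013], 0],
    [[0, 0, -0.0125], 0],
    [[0, 0, 0], 0],
    [[0, 0, 0], 0],
    [[0, 0, 0], 0],
    [[0, 0, 0], 0],
    [[0, 0, 0], 0],
    [[0, 0, 0], 0]
  ]
}}

```text
time: 7.8
tcp_pos: [595.2, 125.5, 178.8]
ee_rot: [[0.902, 0.432, -0.0], [0.432, -0.902, -0.0], [-0.0, 0.0, -1.0]]
contact_force: [1.4, -0.0, 0.1]
width: 0.5
gripper_force: 0.0
```

```bash
python3 chk.py s4.png
```

```text
7.85 [595.19611985 125.46373602 178.89542755] [-0.40132183  0.33498995 -0.81717676]
knob [([335, 192, 20, 14, 217], [344.2, 198.9])]
red [([329, 212, 4, 8, 30], [330.4, 215.3]), ([315, 222, 6, 11, 42], [317.6, 226.9])] green []
```

The pin rose another step, with its red top going from row 226 to 222. Next stroke.

Emit:
{"method": "apply_moves", "body": {
  "rows": [
    [[0, 0, 0.01], 0],
    [[0, 0, 0.008], 0],
    [[0, 0, 0.007], 0],
    [[0, 0, 0.006], 0],
    [[0, 0, 0.004], 0],
    [[0, 0, 0.0025], 0],
    [[0, 0, 0], 0],
    [[0, 0, 0], 0]
  ]
}}

```text
time: 8.85
tcp_pos: [595.4, 125.5, 145.0]
ee_rot: [[0.902, 0.432, 0.003], [0.432, -0.902, 0.0], [0.003, 0.001, -1.0]]
contact_force: [-4.6, -0.6, 18.3]
width: 0.7
gripper_force: 9.3
```

Emit:
{"method": "apply_moves", "body": {
  "rows": [
    [[0, 0, -0.012], 0],
    [[0, 0, -0.013], 0],
    [[0, 0, -0.0125], 0],
    [[0, 0, 0], 0],
    [[0, 0, 0], 0],
    [[0, 0, 0], 0],
    [[0, 0, 0], 0],
    [[0, 0, 0], 0],
    [[0, 0, 0], 0]
  ]
}}

```text
time: 9.98
tcp_pos: [595.2, 125.5, 178.9]
ee_rot: [[0.902, 0.432, -0.0], [0.432, -0.902, -0.0], [-0.0, 0.0, -1.0]]
contact_force: [0.3, 0.1, -0.1]
width: 0.4
gripper_force: 0.0
```

```bash
python3 chk.py s5.png
```

```text
10.025 [595.20322165 125.44766478 178.89735288] [-0.80301582  0.81272216  0.2444766 ]
knob [([335, 192, 20, 14, 217], [344.2, 198.9])]
red [([329, 212, 4, 8, 29], [330.4, 215.2]), ([316, 219, 5, 14, 60], [317.8, 225.0])] green []
```

No green yet, so another stroke.

Emit:
{"method": "apply_moves", "body": {
  "rows": [
    [[0, 0, 0.01], 0],
    [[0, 0, 0.008], 0],
    [[0, 0, 0.007], 0],
    [[0, 0, 0.006], 0],
    [[0, 0, 0.004], 0],
    [[0, 0, 0.0025], 0],
    [[0, 0, 0], 0],
    [[0, 0, 0], 0]
  ]
}}

```text
time: 11.02
tcp_pos: [595.4, 125.5, 145.0]
ee_rot: [[0.902, 0.432, 0.003], [0.432, -0.902, 0.0], [0.003, 0.001, -1.0]]
contact_force: [-5.5, -0.3, 18.2]
width: 0.1
gripper_force: 9.3
```

Emit:
{"method": "apply_moves", "body": {
  "rows": [
    [[0, 0, -0.012], 0],
    [[0, 0, -0.013], 0],
    [[0, 0, -0.0125], 0],
    [[0, 0, -0.01], 0],
    [[0, 0, -0.02], 0],
    [[0, 0, -0.02], 0],
    [[0, 0, -0.01], 0],
    [[0, 0, 0], 0],
    [[0, 0, 0], 0],
    [[0, 0, 0], 0]
  ]
}}

```text
time: 12.28
tcp_pos: [594.7, 125.4, 238.0]
ee_rot: [[0.902, 0.432, -0.002], [0.432, -0.902, -0.0], [-0.002, -0.001, -1.0]]
contact_force: [0.1, 0.2, 0.4]
width: 0.4
gripper_force: 0.0
```

```bash
python3 chk.py s6.png
```

```text
12.325 [594.82918495 125.42114149 238.13147527] [ 0.4469831  -0.93861198  0.35335564]
knob [([335, 192, 20, 14, 229], [344.3, 198.6])]
red [([329, 212, 4, 8, 30], [330.4, 215.3]), ([315, 215, 6, 15, 70], [317.8, 221.8])] green [([315, 230, 5, 3, 8], [317.0, 231.0])]
```

View pics/c_s6.png

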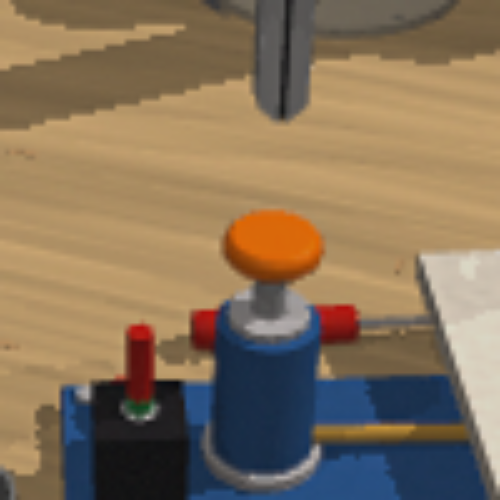

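The crop shows the pin tall at (140,330), the green band at (140,408) and the knob up. One more harmless stroke will confirm the pin is at its limit.

Emit:
{"method": "apply_moves", "body": {
  "rows": [
    [[0, 0, 0.02], 0],
    [[0, 0, 0.02], 0],
    [[0, 0, 0.015], 0],
    [[0, 0, 0.013], 0],
    [[0, 0, 0.01], 0],
    [[0, 0, 0.008], 0],
    [[0, 0, 0.006], 0],
    [[0, 0, 0.0055], 0],
    [[0, 0, 0], 0],
    [[0, 0, 0], 0]
  ]
}}

```text
time: 13.58
tcp_pos: [595.2, 125.4, 145.1]
ee_rot: [[0.902, 0.432, 0.002], [0.432, -0.902, -0.0], [0.002, 0.001, -1.0]]
contact_force: [-4.5, -1.5, 16.3]
width: 0.4
gripper_force: 8.0
```

Emit:
{"method": "apply_moves", "body": {
  "rows": [
    [[0, 0, -0.012], 0],
    [[0, 0, -0.013], 0],
    [[0, 0, -0.0125], 0],
    [[0, 0, -0.01], 0],
    [[0, 0, -0.02], 0],
    [[0, 0, -0.02], 0],
    [[0, 0, -0.01], 0],
    [[0, 0, 0], 0],
    [[0, 0, 0], 0],
    [[0, 0, 0], 0]
  ]
}}

```text
time: 14.82
tcp_pos: [594.7, 125.4, 238.0]
ee_rot: [[0.902, 0.432, -0.002], [0.432, -0.902, -0.0], [-0.002, -0.001, -1.0]]
contact_force: [-0.3, 0.4, -0.4]
width: 0.3
gripper_force: 0.0
```

```bash
python3 chk.py s7.png
```

```text
14.875 [594.81202419 125.43115876 238.1226634 ] [ 0.868578   -0.17502851 -0.24696915]
knob [([335, 192, 20, 14, 228], [344.2, 198.6])]
red [([329, 212, 4, 8, 30], [330.4, 215.3]), ([315, 215, 6, 15, 70], [317.8, 221.8])] green [([315, 230, 5, 3, 8], [317.0, 231.0])]
```

The pin did not move, so it is fully out. Handing in.

```bash
python3 -c "
from rig import ctrl
print(ctrl.finish_job())"
```

```text
the job is handed in; nothing more can be done
None
```

I handed the job in at about 15 s: after five full strokes the red pin is fully out with the green band showing, the knob is back up, and the hand is clear about 73 mm above it.

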